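# Hook the sample tote forward onto its back-stops

## Task

The blue sample tote sits at the back of the low shelf, under the upper board. Take the orange pull hook, drop its prongs behind the tote's front wall and draw the tote steadily forward, never loading it with more than 25 N or touching it with the robot, until it presses in the sprung buffer and both back-stop flaps spring up behind it; stop there, before the buffer bottoms out. Then lift the hook out and set it gently on the worktop in front of the shelf, prongs down as it lay, leaving the bottles and timer where they stand.

Things in the scene. Friction and masses are not known exactly. Their poses are not given: they have to be found in the camera images.
- shelf: low two-tier bench shelf, fixed, 250 deep (x) x 350 wide (y) x 186 high; origin at the centre of its underside, x points to its back, away from its open front (front edge at x = -125). White deck, top at z 22. The tote's bay is the right-hand one, centred on y = -70, 198 wide between side panels (x > -50) and 20 high kerbs (x < -50); the bottle bay lies left of it
- board_edge (a point): lower front edge of the upper board over the middle of the tote's bay: shelf x = -50, y = -70, z 170. The board covers all behind this edge, 16 thick, with bottles on it; the space under it is 148 high from the deck
- buffer_face (a point): foot of the free buffer's rear face in the middle of the bay, at deck height: shelf x = -108.5, y = -70, z 22. The black buffer bar (176 wide, top 30 above the deck) slides towards the steel front rail (shelf x -125 to -120, top at z 52)
- buffer (a joint): how far the sprung buffer bar is pressed in towards the rail, in m: 0 = free, 0.0055 = bottomed on its solid stop. It takes about 3 N to start it and 3 N more per mm
- tote: blue open tote, 115 deep (x) x 180 wide (y) x 55 high, walls 3 thick, 0.5 to 1 kg with its vials; origin at the centre of its underside, x points to its back. Its front compartment is empty: from the front wall's inner face at x = -54.5 to a 41 high divider at x = -16.5, floor at z 3. A flange juts out 7.5 at the top of front and back. Over 25 N from the hook would crack it
- flap_line (a point): middle of the line where the raised flaps' stop faces stand: shelf x = 5, y = -70, z 22. Drawn forward, the tote meets the buffer (tote origin at shelf x = -51) and must press it in about 3.2 (origin near -54.2) before its back wall clears both flaps; let go, it is pushed back onto them (-52.8). That takes 12 to 13 N on the buffer plus the tote's sliding friction, 1 to 5 N, which varies
- tote_rim (a point): middle of the top edge of the tote's front wall (55 above the tote's underside, centre of the 3 thick wall)
- flap_left (a joint): left sprung steel back-stop flap in the deck (24 wide, centred on y = -15 of the shelf frame), a ramp rising towards the front from a hinge at shelf x = 45, up to a stop face at shelf x = 5, 9 above the deck. 0 = fully up, about 0.22 = pressed flush under the tote. A tote drawn forward slides off it and it springs up behind the back wall
- flap_right (a joint): right back-stop flap, the same, centred on y = -125 of the shelf frame
- pull_hook: tray pull hook, lying on its handle and prongs; origin at the underside of the middle of the handle, x points along the shank to the prongs. Orange handle 84 long (x) x 24 wide (y) x 38 high; 8 thick steel shank along x at z 28; at x = 165 an 8 thick crossbar along y at z 28 with two round prongs, 8 thick, at y = +-25, that reach down to z 0 (24 clear below the crossbar). 0.22 kg
- hook_grip (a point): place to grip the handle from above, closing across its 24 mm width: on the handle's middle, 24 above its underside
- hook_tips (a point): point midway between the two prong tips (165 in front of the handle's middle, at z 0 of the hook)
- yellow_bottle: bottle with a yellow cap, 56 wide x 130 high, standing in the bay left of the tote; leave alone
- pink_bottle: bottle with a pink cap, 48 wide x 113 high, standing on the upper board; leave alone
- timer: white lab timer, 62 x 62 x 19, on the worktop in front of the shelf's right end; leave alone

How it is judged:
By the outcome, as a careful person would: the job done as asked, in the order asked, and still so for the second after the job is handed in, with the robot touching nothing.
It also fails if it takes over 61 s, if anything falls off the work surface, if the arm or the gripper's body presses on something with over 40 N, if the wrist force passes 120 N, or if a joint passes its speed limit or range.

## Robot

A 6-joint arm with a two-finger parallel gripper is mounted at the origin on a cart in front of the work surface, level with it; the furniture and walls round the work are solid. World frame = base frame: x ahead of the robot, y to its left, z up, the work surface at z = 0. Lengths are in m, angles in rad, forces in N, time in s.
With the tool pointing down it reaches from about 0.25 to 0.775 m from the base axis. Payload 4 kg.
Tool frame: the origin (TCP) lies at the very end of the fingers, on their centre line; the grasp point (between the pads) lies 19 mm behind it (tcp_to_grasp is the distance from the TCP to the grasp point, in m); z points along the fingers, y is the line along which they close (so a half turn about z gives the same grasp; the last joint's range is limited). The gripper opens to 94 mm and grips with 3 to 60 N. Pads are 16 mm wide; open, the fingers measure 119 mm over their backs; the gripper's body (75 mm by 177 mm) begins 78 mm behind the grasp point.
Start: joints at [-1.244, 0.087, 1.371, -0, 1.684, -0.103], TCP at [0.229, -0.5, 0.206] pointing down, gripper open.
Joint ranges: [-3.1, 3.1], [-0.76, 2.03], [0.27, 2.55], [-1.08, 4.22], [0.17, 2.65], [-2.57, 2.57]. Speed limits (rad/s): [2.79, 2.79, 3.14, 3.14, 3.14, 3.14].

## Interface

Orientations are given as [roll, pitch, yaw] about the fixed x, y, z axes, in that order (R = Rz(yaw) Ry(pitch) Rx(roll)).
In Python, from bench import * gives the robot as it stands.
- The arm moves only by the shell command python3 -m creep 'ROWS'. ROWS is a JSON list of rows, 1 to 20 of them, each of 5 numbers: the finger opening in m, then dx, dy, dz in units of 100 mm, then a turn about the tool's z in units of 0.1 rad; each row shifts and turns the commanded pose from where the row before left it, along the tool's axes as they then stand; what a row does not reach is not made up. A row lasts 1/12 s, in which the tool goes at most 0.0417 m and 0.125 rad, less where a joint would pass 70% of its speed; a pose out of reach is approached as far as the arm can. The fingers move at their own pace and stop on an object; the grip force is fixed at half the most. Time passes only in rows, so rows that do not move let the fingers close. It prints the time, the measured TCP pose, the force, the opening and the grip force at its end. Input that does not fit is refused with a message, and nothing moves.
- get_obs(): the state, without advancing time (a new reading comes with each control period).
- snapshot(name): name is "side" or "top" or "wrist"; returns a dict with "color" (400x640x3 uint8, blue, green, red), "fx", "fy", "cx", "cy" (pixels), "k1" (the pictures are not rectified: a ray, as slopes to the right and down, at radius r is drawn at 1 + k1 r^2 times it, then the intrinsics apply), "extrinsics" (4x4, takes a point from world to camera coordinates). Camera axes: x right, y down, z forward; pixel columns grow to the right and rows downward; lengths in m; the calibration is good to about 2 mm. A picture is of the moment at which its call begins. There is no depth.
- close_job(): hands the job in; it is judged then, once.
The state is a dict: "time": time; "joint_positions": joint angles; "qvel": joint speeds; "joint_torque": joint torques, N m; "tool_pos": TCP position; "ee_rot": TCP orientation; "wrist_force": force on the tool from outside, world axes, zero at the start; "wrist_torque": the same for the moment, N m; "width": finger opening in m; "finger_force": force on a finger pad.
Only numpy, scipy, OpenCV 4.12 (cv2) and the standard library are available. Lean on these libraries where they do the work, as an engineer would, in place of code of your own. Each camera call takes 0.05 s, during which the arm holds its last target. There are 200 camera calls.

## Working session

There is one attempt and no reset: what is moved stays moved. The work goes in short steps, Python scripts to look and compute and a shell command to move; the robot and the scene stay as the last step left them, time stands still between calls to the robot, and variables do not carry over. Pictures are saved under pics/ and viewed, at most 10 in all, crops included, and the job is handed in when it is done.

```bash
mkdir -p pics; ls
python3 - <<'E'
from bench import *
import cv2, numpy as np
for n in ["side","top"]:
    s=snapshot(n); cv2.imwrite(f"pics/{n}0.png",s["color"]); np.save(f"pics/{n}0.npy",{k:v for k,v in s.items()},allow_pickle=True)
    print(n,s["fx"],s["fy"],s["cx"],s["cy"],s["k1"]); print(np.round(s["extrinsics"],4).tolist())
o=get_obs(); print(o)
E
```

```text
pics
side 395.3604474221999 395.3604474221999 322.43330105343506 204.73107404317986 0.014751415928302763
[[-0.751, -0.66, -0.0225, 0.5266], [-0.3249, 0.3989, -0.8575, 0.2135], [0.5749, -0.6367, -0.514, 0.7822], [0.0, 0.0, 0.0, 1.0]]
top 423.1183702086143 423.1183702086143 320.1941338150048 196.82717898030586 -0.010783465972030745
[[0.1263, -0.992, 0.0056, 0.0937], [-0.9025, -0.1173, -0.4144, 0.5505], [0.4117, 0.0473, -0.9101, 0.932], [0.0, 0.0, 0.0, 1.0]]
{'time': 0.1, 'joint_positions': array([-1.24411966e+00,  8.79130473e-02,  1.37204153e+00, -1.23426653e-06,
        1.68359382e+00, -1.03098373e-01]), 'qvel': array([-0.00084645, -0.0022163 , -0.00540197, -0.00078409, -0.00083731,
        0.00040986]), 'joint_torque': array([ 1.83315758e-03, -3.41253304e+01, -3.03302658e+01,  7.19784200e-02,
        3.04274890e-02, -9.93321282e-05]), 'tool_pos': array([ 0.2290113 , -0.49953765,  0.204435  ]), 'ee_rot': array([-3.13964717e+00, -2.00056158e-04,  4.29774708e-01]), 'wrist_force': array([-0.51989532, -0.48376288, -0.08376893]), 'wrist_torque': array([ 0.02469964, -0.03316896, -0.03649303]), 'finger_force': 0.0, 'width': 0.09377478385786624}
```

View pics/side0.png

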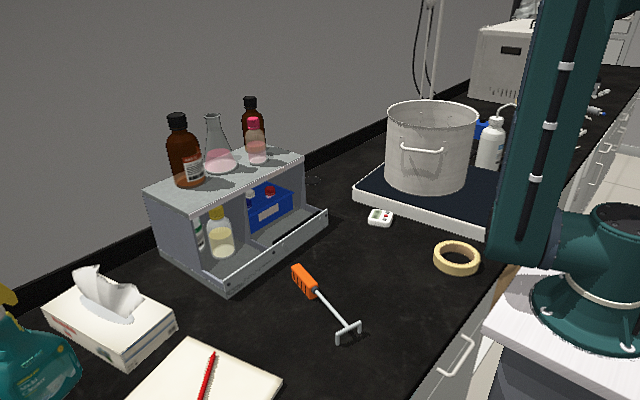

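View pics/top0.png

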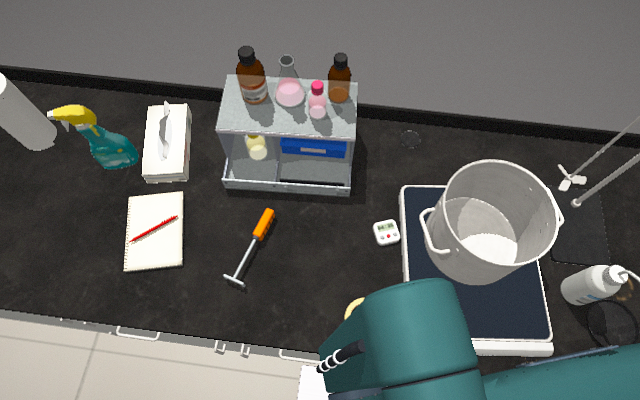

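The side view shows the shelf at (235,220), the hook with its handle at (303,280) and prongs at (347,332), and the timer at (380,217). In the top view the shelf front runs from (223,190) to (351,193), the tote's label is at (313,150), and the hook's handle is at (262,222) with its crossbar at (235,281). The prongs point towards the robot.

```bash
cat > h.py <<'E'
import numpy as np, cv2
def load(f): return np.load(f,allow_pickle=True).item()
def ray(s,uv):
    # pixel -> origin, direction (world)
    p=(np.array(uv,float)-[s["cx"],s["cy"]])/[s["fx"],s["fy"]]
    q=p.copy()
    for _ in range(20): q=p/(1+s["k1"]*(q@q))
    T=s["extrinsics"];R=T[:3,:3];t=T[:3,3]
    return -R.T@t, R.T@np.array([q[0],q[1],1.])
def plane(s,uv,z):
    o,d=ray(s,uv); return o+d*(z-o[2])/d[2]
def proj(s,P):
    c=s["extrinsics"][:3,:3]@np.array(P,float)+s["extrinsics"][:3,3]; q=c[:2]/c[2]
    return q*(1+s["k1"]*(q@q))*[s["fx"],s["fy"]]+[s["cx"],s["cy"]]
def two(s1,a,s2,b):
    o1,d1=ray(s1,a);o2,d2=ray(s2,b)
    k=np.linalg.lstsq(np.c_[d1,-d2],o2-o1,rcond=None)[0]
    p,q=o1+d1*k[0],o2+d2*k[1]; return (p+q)/2,np.linalg.norm(p-q)
E
python3 - <<'E'
from h import *
t=load("pics/top0.npy")["color"]; s=load("pics/side0.npy")["color"]
cv2.imwrite("pics/c1.png",cv2.resize(t[68:204,210:370],None,fx=4.9,fy=4.4,interpolation=cv2.INTER_CUBIC))
cv2.imwrite("pics/c2.png",cv2.resize(s[140:300,135:335],None,fx=4,fy=3.75,interpolation=cv2.INTER_CUBIC))
for n,im in(("top",t),("side",s)):
    h=cv2.cvtColor(im,cv2.COLOR_BGR2HSV)
    for nm,lo,hi in(("orange",(5,180,120),(16,255,255)),("blue",(105,150,60),(125,255,255))):
        m=cv2.inRange(h,lo,hi); k,l,st,c=cv2.connectedComponentsWithStats(m)
        for i in range(1,k):
            if st[i,4]>60: print(n,nm,st[i],c[i].round(1), np.round(cv2.boxPoints(cv2.minAreaRect(cv2.findNonZero((l==i).astype(np.uint8)))),1).tolist())
E
```

```text
top orange [330  89  17  12 144] [337.9  94.8] [[330.0, 89.0], [346.0, 89.0], [346.0, 100.0], [330.0, 100.0]]
top orange [257 209  18  31 107] [266.3 225.3] [[255.8000030517578, 237.3000030517578], [271.20001220703125, 208.60000610351562], [276.6000061035156, 211.5], [261.1000061035156, 240.1999969482422]]
top blue [280 137  67  21 923] [313.5 146.7] [[279.20001220703125, 153.1999969482422], [280.29998779296875, 136.89999389648438], [346.3999938964844, 141.39999389648438], [345.29998779296875, 157.6999969482422]]
side orange [291 263  27  36 460] [303.4 279.1] [[285.29998779296875, 270.6000061035156], [298.0, 260.0], [322.79998779296875, 289.70001220703125], [310.1000061035156, 300.29998779296875]]
side blue [474 119  15  21 146] [479.5 128.3] [[471.8999938964844, 137.5], [476.6000061035156, 118.4000015258789], [488.6000061035156, 121.4000015258789], [483.8999938964844, 140.5]]
side blue [ 246  181   48   53 1215] [267.8 204.6] [[231.60000610351562, 200.0], [280.70001220703125, 171.10000610351562], [300.20001220703125, 204.1999969482422], [251.10000610351562, 233.10000610351562]]
```

View pics/c1.png

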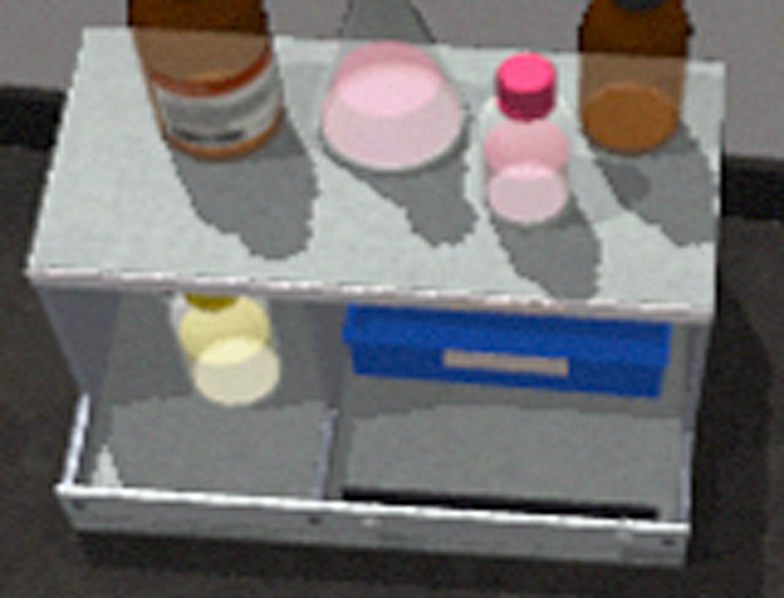

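View pics/c2.png

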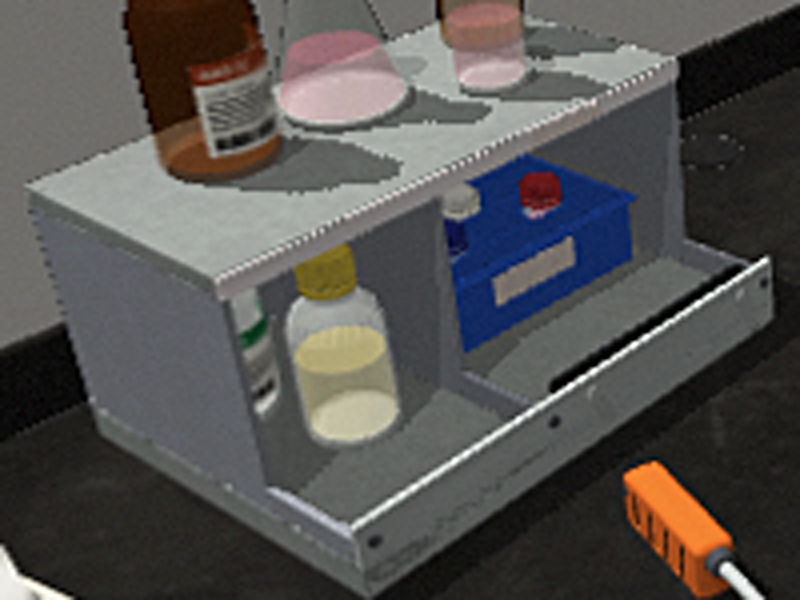

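The crops show these features, all in crop pixels.
- **Top crop (c1):** the rail top runs from (58,490) to (690,527), the board's upper front edge from (32,272) to (713,305), and the tote's front foot from (355,373) to (660,395).
- **Side crop (c2):** the rail top runs from (352,528) to (770,260), the near front foot of the shelf is at (370,595), and the tote foot runs from (467,352) to (632,262).

Run:
```python
from h import *
from scipy.optimize import least_squares
t=load("pics/top0.npy"); s=load("pics/side0.npy")
T=lambda x,y:(210+(x+.5)/4.9-.5, 68+(y+.5)/4.4-.5)
S=lambda x,y:(135+(x+.5)/4-.5, 140+(y+.5)/3.75-.5)
obs=[(t,T(58,489),(-.125,.175,.052)),(t,T(690,526),(-.125,-.175,.052)),(t,T(32,272),(-.05,.175,.186)),(t,T(713,305),(-.05,-.175,.186)),(t,T(725,62),(.125,-.175,.186)),(t,T(84,28),(.125,.175,.186)),
(s,S(352,528),(-.125,.175,.052)),(s,S(770,260),(-.125,-.175,.052)),(s,S(370,596),(-.125,.175,0)),(s,S(215,282),(-.05,.175,.186)),(s,S(28,186),(.125,.175,.186)),(s,S(677,60),(-.05,-.175,.186))]
def W(p,P):
    c,sn=np.cos(p[2]),np.sin(p[2]);return np.array([p[0]+c*P[0]-sn*P[1],p[1]+sn*P[0]+c*P[1],P[2]])
f=lambda p:np.concatenate([proj(c,W(p,P))-uv for c,uv,P in obs])
r=least_squares(f,[.6,.15,0],loss="soft_l1"); p=r.x; print("shelf",p.round(4),np.degrees(p[2])); print(r.fun.reshape(-1,2).round(1).tolist())
def inv(P): 
    c,sn=np.cos(p[2]),np.sin(p[2]);d=P[:2]-p[:2];return np.array([c*d[0]+sn*d[1],-sn*d[0]+c*d[1],P[2]])
print("tote foot (shelf frame)")
for c,uv in((t,T(355,374)),(t,T(660,396)),(s,S(467,352)),(s,S(632,262))): print(inv(plane(c,uv,.022)).round(4))
print("flange R end",inv(plane(s,S(635,200),.077)).round(4))
np.save("shelf.npy",p)
for P in((-.05,-.07,.17),(-.1085,-.07,.022)): print(W(p,P).round(4))
# hook crops
a=cv2.resize(t["color"][200:295,215:285],None,fx=5.5,fy=5.5,interpolation=cv2.INTER_CUBIC)
b=cv2.resize(s["color"][258:353,285:365],None,fx=5,fy=5.5,interpolation=cv2.INTER_CUBIC)
print(a.shape,b.shape); cv2.imwrite("pics/c3.png",np.hstack([a,b]))
```

```text
shelf [0.7165 0.2718 0.0535] 3.067776810873921
[[-0.5, 0.3], [-0.3, 0.7], [-1.2, -1.5], [0.1, 0.1], [0.2, -0.8], [-0.2, -1.1], [1.0, 0.1], [0.8, -0.6], [0.2, 0.7], [0.3, -1.2], [-0.9, -0.6], [0.1, -0.8]]
tote foot (shelf frame)
[-0.013   0.0234  0.022 ]
[-0.0158 -0.1557  0.022 ]
[-0.0121 -0.0021  0.022 ]
[-0.019 -0.151  0.022]
flange R end [-0.0262 -0.1511  0.077 ]
[0.6704 0.1992 0.17  ]
[0.6119 0.1961 0.022 ]
(522, 385, 3) (522, 400, 3)
```

View pics/c3.png

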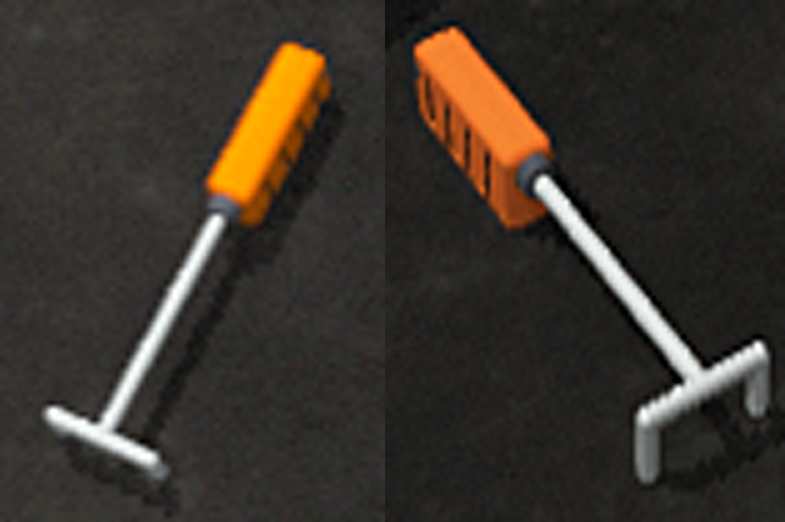

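The hook crop shows the handle's top face in the top view (left half), centred at (267,122), with the crossbar from (50,412) to (162,465). In the side view (right half) the handle's top face has corners (415,42), (457,28), (550,150) and (505,165), and the prong tips are at (648,482) and (758,415).

Run:
```python
from h import *
t=load("pics/top0.npy"); s=load("pics/side0.npy")
T=lambda x,y:(215+(x+.5)/5.5-.5, 200+(y+.5)/5.5-.5)
S=lambda x,y:(285+(x-384.5)/5-.5, 258+(y+.5)/5.5-.5)
ct=np.mean([plane(t,T(*q),.038) for q in((285,42),(328,58),(207,187),(250,202))],0)
cs=np.mean([plane(s,S(*q),.038) for q in((415,42),(457,28),(550,150),(505,165))],0)
b=[plane(t,T(*q),.028) for q in((48,412),(164,467))]; bt=np.mean(b,0)
d=[plane(s,S(*q),.028) for q in((645,415),(762,350))]; bs=np.mean(d,0)
tips=np.mean([plane(s,S(*q),0.) for q in((648,479),(758,412))],0)
print("handle",ct,cs,"bar",bt,bs,"tips",tips)
print("bar lens",np.linalg.norm(b[0]-b[1]),np.linalg.norm(d[0]-d[1]))
for a,c in((bt,ct),(bs,cs),(tips,cs)):
    v=(a-c)[:2]; print(np.linalg.norm(v),np.arctan2(v[1],v[0]))
v=b[1]-b[0];print("bar dir top",np.arctan2(v[1],v[0])+np.pi/2); v=d[0]-d[1];print("bar dir side",np.arctan2(v[1],v[0])+np.pi/2)
# timer
for c in(t,):print("timer",plane(c,(387,232),.019))
```

```text
handle [0.48060563 0.30628601 0.038     ] [0.48046066 0.31057383 0.038     ] bar [0.32246736 0.35319217 0.028     ] [0.32514798 0.3543727  0.028     ] tips [0.32363918 0.35614077 0.        ]
bar lens 0.06025624022077647 0.0521133711899227
0.16494816839860532 2.8532443606828366
0.16137028919900526 2.8667261851418955
0.1633074523227689 2.8588135278230427
bar dir top -0.30305903558528535
bar dir side 2.8359846716396073
timer [ 0.50065753 -0.0200008   0.019     ]
```

Hook: handle at (0.4805, 0.308), yaw 2.855. I'll lift, pass inside the pot, go over the handle, then turn.

The manual's scale: shifts go in units of 100 mm and turns go in units of 0.1 rad. Converting my numbers, -0.0321 m is -0.321, 0.0234 m is 0.234.

```bash
python3 -m creep '[[0.07,0,0,-0.33,0],[0.07,0,0,-0.33,0],[0.07,0,0,-0.33,0],[0.07,0.234,-0.321,0,0],[0.07,0.234,-0.321,0,0],[0.07,0.234,-0.321,0,0],[0.07,0.234,-0.321,0,0],[0.07,0.234,-0.321,0,0],[0.07,0.234,-0.321,0,0],[0.07,0.234,-0.321,0,0],[0.07,0.234,-0.321,0,0],[0.07,0.234,-0.321,0,0],[0.07,0,0,0,0]]' && python3 -m creep '[[0.07,0.273,-0.262,0,0],[0.07,0.273,-0.262,0,0],[0.07,0.273,-0.262,0,0],[0.07,0.273,-0.262,0,0],[0.07,0.273,-0.262,0,0],[0.07,0.273,-0.262,0,0],[0.07,0.273,-0.262,0,0],[0.07,0.273,-0.262,0,0],[0.07,0.273,-0.262,0,0],[0.07,0.273,-0.262,0,0],[0.07,0,0,0,0]]'
cat >> h.py <<'E'
def go(o,P,yaw):
    """shift in present tool axes to reach P, then turn about tool z"""
    from scipy.spatial.transform import Rotation as Rn
    d=Rn.from_euler("xyz",o["ee_rot"]).inv().apply(np.array(P)-o["tool_pos"])
    return d.round(4),round((o["ee_rot"][2]-yaw+np.pi)%(2*np.pi)-np.pi,4)
E
python3 -c "
from bench import *;from h import *
o=get_obs();print(o['time'],o['tool_pos'],o['ee_rot'],go(o,[.4805,.308,.12],2.855))"
```

```text
time: 1.18
tool_pos: [0.301, -0.1438, 0.3051]
ee_rot: [-3.141, -0.003, 0.441]
wrist_force: [0.5, 0.5, 0.5]
width: 0.0703
finger_force: 0.0
time: 2.1
tool_pos: [0.4405, 0.2067, 0.3016]
ee_rot: [-3.139, 0.003, 0.436]
wrist_force: [-1.3, -0.9, -1.0]
width: 0.0702
finger_force: 0.0
2.1 [0.44051414 0.20665292 0.3015701 ] [-3.13914     0.00329178  0.4356925 ] (array([ 0.0796, -0.0746,  0.1815]), np.float64(-2.4193))
```

Converted, 0.03 m is 0.3, 0.0199 m is 0.199, -0.121 rad is -1.21.

```bash
python3 -m creep '[[0.07,0.199,-0.187,0.3,0],[0.07,0.199,-0.187,0.3,0],[0.07,0.199,-0.187,0.3,0],[0.07,0.199,-0.187,0.3,0],[0.07,0,0,0,-1.21],[0.07,0,0,0,-1.21],[0.07,0,0,0,-1.21],[0.07,0,0,0,-1.21],[0.07,0,0,0,-1.21],[0.07,0,0,0,-1.21],[0.07,0,0,0,-1.21],[0.07,0,0,0,-1.21],[0.07,0,0,0,-1.21],[0.07,0,0,0,-1.21],[0.07,0,0,0,-1.21],[0.07,0,0,0,-1.21],[0.07,0,0,0,-1.21],[0.07,0,0,0,-1.21],[0.07,0,0,0,-1.21],[0.07,0,0,0,-1.21]]' && python3 -m creep '[[0.07,0,0,0,-1.21],[0.07,0,0,0,-1.21],[0.07,0,0,0,-1.21],[0.07,0,0,0,-1.21],[0.07,0,0,0,0],[0.07,0,0,0,0]]'
python3 - <<'E'
from bench import *;from h import *
o=get_obs();print(o['tool_pos'],o['ee_rot'],go(o,[.4805,.308,.005],2.855))
w=snapshot("wrist");np.save("pics/w1.npy",w,allow_pickle=True);cv2.imwrite("pics/w1.png",w["color"])
print(proj(w,[.4805,.308,.038]),proj(w,[.323,.3545,.028]))
m=cv2.inRange(cv2.cvtColor(w["color"],cv2.COLOR_BGR2HSV),(4,150,80),(18,255,255));print(np.round(cv2.boxPoints(cv2.minAreaRect(cv2.findNonZero(m))),1).tolist())
E
```

```text
time: 3.77
tool_pos: [0.4808, 0.302, 0.1838]
ee_rot: [-3.14, 0.0, 2.371]
wrist_force: [-0.6, 0.1, 0.1]
width: 0.07
finger_force: 0.0
time: 4.27
tool_pos: [0.4807, 0.3024, 0.184]
ee_rot: [-3.141, -0.0, 2.846]
wrist_force: [-0.2, -0.0, -0.1]
width: 0.0703
finger_force: 0.0
[0.48074698 0.30240555 0.18401387] [-3.14070420e+00 -3.22742544e-04  2.84572845e+00] (array([0.0018, 0.0054, 0.179 ]), np.float64(-0.0093))
[326.49528227 190.54399359] [325.63184176  31.93587015]
[[317.0, 152.0], [338.0, 152.0], [338.0, 225.0], [317.0, 225.0]]
```

View pics/w1.png

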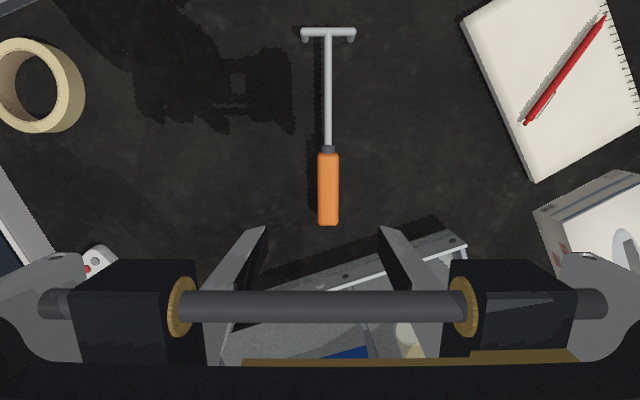

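The wrist view shows the handle's top face centred at (328,188.5), the crossbar middle at (328,34), and the shelf's front rail top at the bottom right. This agrees with my estimate to about 1 mm.

Run:
```python
from bench import *;from h import *
o=get_obs();w=load("pics/w1.npy")
h=np.mean([plane(w,q,.038) for q in((317.5,153.5),(338.5,153.5),(317.5,225),(338.5,225))],0); b=plane(w,(328.3,34.5),.028)
v=(b-h)[:2];y=np.arctan2(v[1],v[0]);print(h,b,np.linalg.norm(v),y,go(o,[h[0],h[1],.005],y))
```

```text
[0.48068453 0.30969638 0.038     ] [0.32613035 0.35642343 0.028     ] 0.1614633396633845 2.8479955499504794 (array([0.002 , 0.0069, 0.1791]), np.float64(-0.0019))
```

Converted, 0.033 m is 0.33, 0.0065 m is 0.065.

```bash
python3 -m creep '[[0.07,0.02,0.06,0.33,0],[0.07,0,0,0.33,0],[0.07,0,0,0.33,0],[0.07,0,0,0.33,0],[0.07,0,0,0.2,0],[0.07,0,0,0.13,0],[0.07,0,0,0.065,0],[0.07,0,0,0.065,0],[0.07,0,0,0,0],[0.01,0,0,0,0],[0.01,0,0,0,0],[0.01,0,0,0,0],[0.01,0,0,0,0],[0.01,0,0,0,0],[0.01,0,0,0,0]]'
```

```text
time: 5.57
tool_pos: [0.4805, 0.3099, 0.0069]
ee_rot: [3.141, 0.001, 2.85]
wrist_force: [0.4, -0.4, -0.4]
width: 0.0337
finger_force: 0.0
```

Converted, -0.0273 m is -0.273, 0.0127 m is 0.127.

```bash
python3 -m creep '[[0.01,0,0,0,0],[0.01,0,0,0,0],[0.01,0,0,0,0],[0.01,0,0,0,0],[0.01,0,0,-0.1,0],[0.01,0,0,-0.2,0],[0.01,0,0,-0.2,0],[0.01,0,0,-0.2,0],[0.01,0,0,-0.2,0],[0.01,0,0,-0.1,0],[0.01,0.127,-0.273,0,0],[0.01,0.127,-0.273,0,0],[0.01,0.127,-0.273,0,0],[0.01,0.127,-0.273,0,0],[0.01,0,0,0,0],[0.01,0,0,0,0]]'
```

```text
time: 6.9
tool_pos: [0.3992, 0.2191, 0.1061]
ee_rot: [-3.142, -0.0, 2.849]
wrist_force: [0.1, -0.1, -2.8]
width: 0.0241
finger_force: 30.0
```

Converted, 0.1216 rad is 1.216.

```bash
python3 -m creep '[[0.01,0,0,0,1.216],[0.01,0,0,0,1.216],[0.01,0,0,0,1.216],[0.01,0,0,0,1.216],[0.01,0,0,0,1.216],[0.01,0,0,0,1.216],[0.01,0,0,0,1.216],[0.01,0,0,0,1.216],[0.01,0,0,0,1.216],[0.01,0,0,0,1.216],[0.01,0,0,0,1.216],[0.01,0,0,0,1.216],[0.01,0,0,0,1.216],[0.01,0,0,0,1.216],[0.01,0,0,0,1.216],[0.01,0,0,0,1.216],[0.01,0,0,0,1.216],[0.01,0,0,0,1.216],[0.01,0,0,0,1.216],[0.01,0,0,0,1.216]]' && python3 -m creep '[[0.01,0,0,0,1.216],[0.01,0,0,0,1.216],[0.01,0,0,0,1.216],[0.01,0,0,0,0],[0.01,0,0,0,0],[0.01,0,0,0,0]]'
python3 - <<'E'
from bench import *;from h import *
o=get_obs();print(o['time'],o['tool_pos'],o['ee_rot'],o['wrist_force'],o['joint_positions'])
for n in("top","side","wrist"):
    w=snapshot(n);np.save(f"pics/{n}2.npy",w,allow_pickle=True);cv2.imwrite(f"pics/{n}2.png",w["color"])
p,y=o["tool_pos"],o["ee_rot"][2]
for n in("top","side","wrist"):
    w=load(f"pics/{n}2.npy"); print(n,[proj(w,p+[.165*np.cos(y)-k*np.sin(y),.165*np.sin(y)+k*np.cos(y),z-.007]).round(1).tolist() for z in(0,.028) for k in(.025,-.025)])
w=load("pics/wrist2.npy")["color"];c=cv2.resize(w[0:250,200:460],None,fx=2,fy=2)
t=load("pics/side2.npy")["color"];d=cv2.resize(t[140:340,200:293+0],None,fx=2.5,fy=2.5)
cv2.imwrite("pics/m2.png",np.hstack([c,d]))
E
```

```text
time: 8.57
tool_pos: [0.4009, 0.2207, 0.1064]
ee_rot: [-3.141, 0.0, 0.412]
wrist_force: [0.1, -0.3, -2.4]
width: 0.0237
finger_force: 30.0
time: 9.07
tool_pos: [0.4005, 0.2203, 0.1064]
ee_rot: [-3.142, 0.0, 0.056]
wrist_force: [-0.6, -0.5, -1.6]
width: 0.0233
finger_force: 30.0
9.0667 [0.40047753 0.2202504  0.10635325] [-3.14150720e+00  2.63975876e-04  5.58680392e-02] [-0.58916737 -0.47819062 -1.60070352] [ 3.78535335e-01 -7.96457375e-02  1.73630050e+00  1.65355443e-04
  1.48516114e+00  1.89344947e+00]
top [[286.3, 185.4], [305.7, 186.7], [285.6, 180.5], [305.5, 181.8]]
side [[292.8, 225.4], [307.0, 215.7], [292.0, 214.9], [306.5, 205.5]]
wrist [[276.6, -50.2], [368.3, -50.2], [267.6, -85.1], [377.4, -85.1]]
```

View pics/wrist2.png

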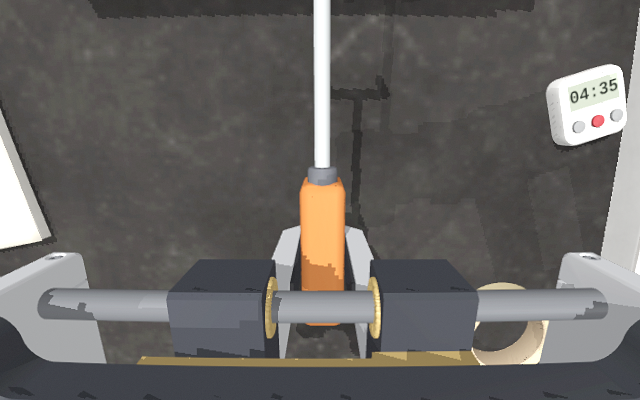

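The wrist view shows the hook gripped straight: the handle is centred at (322,250) and the shank runs up at column 322. The prongs are above the frame, so I'll check them in the other two views.

Run:
```python
from h import *
t=load("pics/top2.npy")["color"][160:235,250:350]; s=load("pics/side2.npy")["color"][165:240,245:345]
cv2.imwrite("pics/m3.png",np.vstack([cv2.resize(i,(533,400)) for i in(t,s)])[:] if 0 else np.hstack([cv2.resize(i,(400,300),interpolation=cv2.INTER_CUBIC) for i in(t,s)]))
```

```text
(no output)
```

View pics/m3.png

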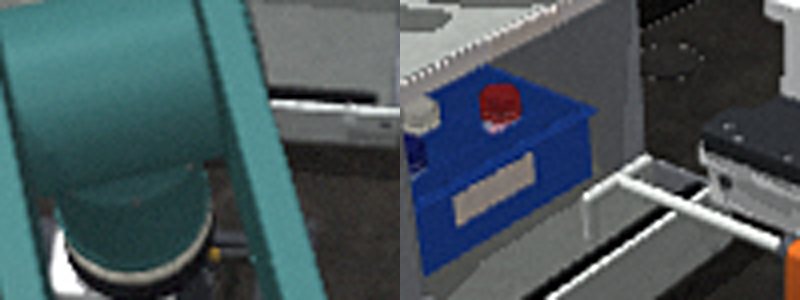

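The side crop shows the crossbar ends at full-image (291.6,214) and (306.8,204.8), and the left tip at (291.7,223.7). All lie within about 1 px of prediction, so the hook sits as assumed. Next I move in above the rim.

Converted, 0.025 m is 0.25, 0.02 m is 0.2.

```bash
python3 -m creep '[[0.01,0,0.106,0,0],[0.01,0,0.106,0,0],[0.01,0,0.106,0,0],[0.01,0.15,0,0,0],[0.01,0.25,0,0,0],[0.01,0.25,0,0,0],[0.01,0.25,0,0,0],[0.01,0.25,0,0,0],[0.01,0.2,0,0,0],[0.01,0.12,0,0,0],[0.01,0.063,0,0,0],[0.01,0,0,0,0],[0.01,0,0,0,0],[0.01,0,0,0,0]]'
python3 - <<'E'
from bench import *;from h import *
o=get_obs();print(o['wrist_force'],go(o,[.5553,.1971,.067],.0535))
w=snapshot("side");np.save("pics/side3.npy",w,allow_pickle=True)
p,y=o["tool_pos"],o["ee_rot"][2];sh=np.load("shelf.npy")
print([proj(w,p+[.165*np.cos(y)-k*np.sin(y),.165*np.sin(y)+k*np.cos(y),z-.007]).round(1).tolist() for z in(0,.028) for k in(.025,-.025)])
R=np.array([[np.cos(sh[2]),-np.sin(sh[2])],[np.sin(sh[2]),np.cos(sh[2])]])
for tx in(-.056,-.0165):
  print("rim/divider at",[proj(w,np.r_[sh[:2]+R@[.0405+tx,-.066+k],.077 if tx<-.03 else .063]).round(1).tolist() for k in(.087,0,-.087)])
cv2.imwrite("pics/s3.png",cv2.resize(w["color"][165:240,235:335],None,fx=8,fy=8,interpolation=cv2.INTER_CUBIC))
E
```

```text
time: 10.38
tool_pos: [0.5541, 0.1958, 0.1064]
ee_rot: [3.141, 0.001, 0.053]
wrist_force: [0.2, 1.3, -2.7]
width: 0.0239
finger_force: 30.0
[ 0.19370313  1.33921692 -2.74428198] (array([ 0.0013, -0.0013,  0.0394]), np.float64(-0.0006))
[[256.7, 199.4], [270.7, 191.6], [255.4, 189.7], [269.7, 182.1]]
rim/divider at [[242.7, 219.8], [268.2, 204.9], [290.9, 191.6]]
rim/divider at [[232.7, 219.4], [258.0, 204.9], [280.7, 191.9]]
```

View pics/s3.png

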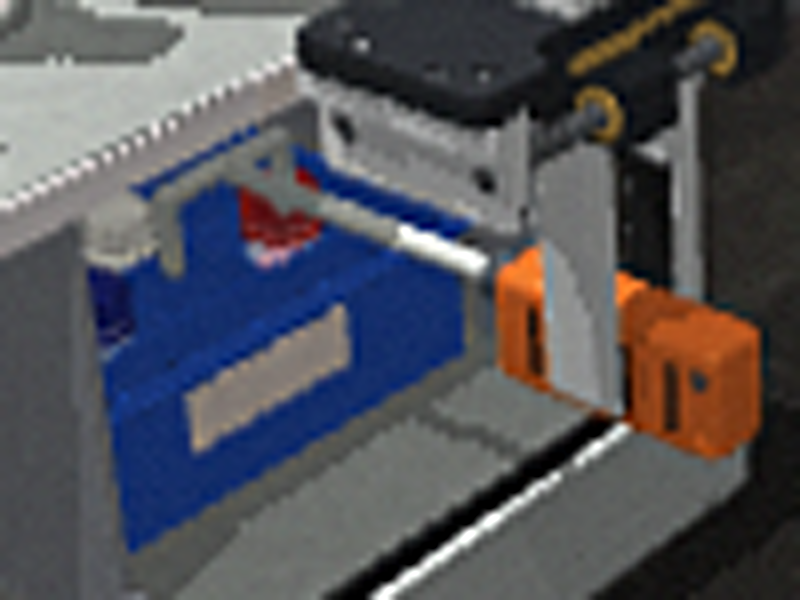

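The left prong tip at crop (175,272), full-image (256.9,199), matches prediction. It is over the tote's front compartment, behind the flange edge that runs from (115,405) to (440,235). I'll go about 5 mm deeper, then lower.

Converted, 0.005 m is 0.05, 0.008 m is 0.08.

```bash
python3 -m creep '[[0.01,0.05,-0.01,0,0],[0.01,0,0,0.08,0],[0.01,0,0,0.08,0],[0.01,0,0,0.06,0],[0.01,0,0,0,0],[0.01,0,0,0,0]]' && python3 -m creep '[[0.01,0,0,0.06,0],[0.01,0,0,0.06,0],[0.01,0,0,0.05,0],[0.01,0,0,0,0],[0.01,0,0,0,0],[0.01,0,0,0,0]]'
```

```text
time: 10.93
tool_pos: [0.559, 0.1973, 0.0831]
ee_rot: [3.141, 0.002, 0.053]
wrist_force: [-0.4, 0.8, -1.9]
width: 0.0239
finger_force: 30.0
time: 11.43
tool_pos: [0.56, 0.1974, 0.0675]
ee_rot: [3.142, -0.0, 0.053]
wrist_force: [-0.0, 0.0, -2.2]
width: 0.0236
finger_force: 30.0
```

```bash
python3 -m creep '[[0.01,-0.01,0,0,0],[0.01,-0.02,0,0,0],[0.01,-0.02,0,0,0],[0.01,-0.02,0,0,0],[0.01,-0.01,0,0,0],[0.01,-0.01,0,0,0],[0.01,-0.01,0,0,0],[0.01,-0.01,0,0,0],[0.01,-0.01,0,0,0],[0.01,-0.01,0,0,0],[0.01,-0.01,0,0,0],[0.01,-0.01,0,0,0],[0.01,-0.01,0,0,0],[0.01,-0.01,0,0,0],[0.01,-0.01,0,0,0]]' && python3 -m creep '[[0.01,-0.01,0,0,0],[0.01,-0.01,0,0,0],[0.01,-0.01,0,0,0],[0.01,-0.01,0,0,0],[0.01,-0.01,0,0,0],[0.01,-0.01,0,0,0],[0.01,-0.01,0,0,0],[0.01,-0.01,0,0,0],[0.01,-0.01,0,0,0],[0.01,-0.01,0,0,0]]'
```

```text
time: 12.68
tool_pos: [0.5423, 0.1963, 0.0676]
ee_rot: [3.141, -0.001, 0.053]
wrist_force: [3.4, -0.8, -3.4]
width: 0.0238
finger_force: 30.0
time: 13.52
tool_pos: [0.5319, 0.196, 0.0675]
ee_rot: [-3.142, -0.0, 0.053]
wrist_force: [3.4, 0.1, -4.3]
width: 0.0237
finger_force: 30.0
```

The hook is dragging the tote at about 3.4 N. I'll carry on steadily, then look.

```bash
python3 -m creep '[[0.01,-0.015,0,0,0],[0.01,-0.02,0,0,0],[0.01,-0.02,0,0,0],[0.01,-0.02,0,0,0],[0.01,-0.02,0,0,0],[0.01,-0.02,0,0,0],[0.01,-0.02,0,0,0],[0.01,-0.02,0,0,0],[0.01,-0.02,0,0,0],[0.01,-0.02,0,0,0],[0.01,-0.02,0,0,0],[0.01,-0.02,0,0,0],[0.01,-0.02,0,0,0],[0.01,-0.02,0,0,0],[0.01,-0.02,0,0,0],[0.01,-0.02,0,0,0]]' && python3 -m creep '[[0.01,-0.02,0,0,0],[0.01,-0.02,0,0,0],[0.01,-0.02,0,0,0],[0.01,-0.02,0,0,0],[0.01,-0.02,0,0,0],[0.01,-0.02,0,0,0],[0.01,-0.02,0,0,0],[0.01,-0.02,0,0,0],[0.01,-0.02,0,0,0],[0.01,-0.02,0,0,0],[0.01,-0.02,0,0,0],[0.01,-0.02,0,0,0],[0.01,-0.02,0,0,0],[0.01,-0.015,0,0,0],[0.01,-0.01,0,0,0],[0.01,-0.01,0,0,0]]'
python3 - <<'E'
from bench import *;from h import *
o=get_obs();w=snapshot("side");t=snapshot("top");np.save("pics/side4.npy",w,allow_pickle=True)
p,y=o["tool_pos"],o["ee_rot"][2];sh=np.load("shelf.npy")
R=np.array([[np.cos(sh[2]),-np.sin(sh[2])],[np.sin(sh[2]),np.cos(sh[2])]])
g=R.T@(p[:2]-sh[:2]);print("tcp shelf",g,"tip x",g[0]+.165, o["wrist_force"])
a=cv2.resize(w["color"][165:250,235:335],(700,595),interpolation=cv2.INTER_CUBIC)
cv2.imwrite("pics/s4.png",a)
E
```

```text
time: 14.85
tool_pos: [0.5003, 0.1943, 0.0675]
ee_rot: [3.142, -0.0, 0.053]
wrist_force: [3.9, -0.1, -2.3]
width: 0.0239
finger_force: 30.0
time: 16.18
tool_pos: [0.4709, 0.1927, 0.0675]
ee_rot: [3.142, -0.0, 0.053]
wrist_force: [4.4, -0.8, -3.6]
width: 0.0238
finger_force: 30.0
tcp shelf [-0.24952014 -0.06579154] tip x -0.08452014026684795 [ 4.44994793 -0.78430963 -3.59281766]
```

View pics/s4.png

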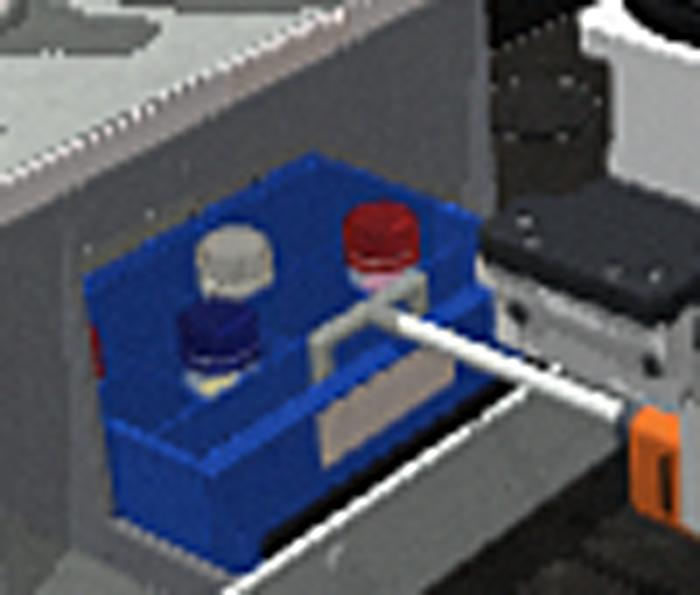

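The tote is square on the hook. Both prongs sit behind the front wall, around (320,360) to (420,290), and the black buffer is still a little in front of the tote. From here I creep on towards buffer contact.

```bash
python3 -m creep '[[0.01,-0.01,0,0,0],[0.01,-0.01,0,0,0],[0.01,-0.01,0,0,0],[0.01,-0.01,0,0,0],[0.01,-0.01,0,0,0],[0.01,-0.01,0,0,0],[0.01,-0.01,0,0,0],[0.01,-0.01,0,0,0],[0.01,-0.01,0,0,0],[0.01,-0.01,0,0,0],[0.01,-0.01,0,0,0],[0.01,0,0,0,0]]'; python3 -m creep '[[0.01,-0.005,0,0,0],[0.01,-0.005,0,0,0],[0.01,-0.005,0,0,0],[0.01,-0.005,0,0,0]]'; python3 -m creep '[[0.01,-0.005,0,0,0],[0.01,-0.005,0,0,0]]'; python3 -m creep '[[0.01,-0.005,0,0,0],[0.01,-0.005,0,0,0]]'
```

```text
time: 17.28
tool_pos: [0.4597, 0.1921, 0.0675]
ee_rot: [3.141, 0.0, 0.053]
wrist_force: [3.4, 0.2, -2.0]
width: 0.0241
finger_force: 30.0
time: 17.62
tool_pos: [0.458, 0.192, 0.0675]
ee_rot: [3.142, -0.0, 0.053]
wrist_force: [3.6, 0.5, -2.3]
width: 0.0235
finger_force: 30.0
time: 17.78
tool_pos: [0.457, 0.192, 0.0675]
ee_rot: [3.142, -0.0, 0.053]
wrist_force: [3.7, 1.5, -2.5]
width: 0.0237
finger_force: 30.0
time: 17.95
tool_pos: [0.456, 0.1919, 0.0674]
ee_rot: [3.141, -0.0, 0.053]
wrist_force: [3.0, 0.1, -2.9]
width: 0.0235
finger_force: 30.0
```

```bash
python3 -m creep '[[0.01,-0.005,0,0,0],[0.01,-0.005,0,0,0]]'; python3 -m creep '[[0.01,-0.005,0,0,0],[0.01,-0.005,0,0,0]]'; python3 -m creep '[[0.01,-0.005,0,0,0],[0.01,-0.005,0,0,0]]'
```

```text
time: 18.12
tool_pos: [0.455, 0.1919, 0.0675]
ee_rot: [3.141, -0.0, 0.053]
wrist_force: [4.2, -0.2, -1.9]
width: 0.0239
finger_force: 30.0
time: 18.28
tool_pos: [0.454, 0.1918, 0.0675]
ee_rot: [3.141, -0.0, 0.053]
wrist_force: [3.6, -0.5, -3.1]
width: 0.0236
finger_force: 30.0
time: 18.45
tool_pos: [0.453, 0.1918, 0.0674]
ee_rot: [3.142, 0.0, 0.053]
wrist_force: [2.4, -0.0, -2.8]
width: 0.0241
finger_force: 30.0
```

```bash
for i in 1; do :; done; python3 -m creep '[[0.01,-0.005,0,0,0],[0.01,-0.005,0,0,0]]'; python3 -m creep '[[0.01,-0.005,0,0,0],[0.01,-0.005,0,0,0]]'; python3 -m creep '[[0.01,-0.005,0,0,0]]'
```

```text
time: 18.62
tool_pos: [0.4525, 0.1918, 0.0675]
ee_rot: [-3.141, -0.001, 0.053]
wrist_force: [5.9, 0.6, -4.6]
width: 0.0238
finger_force: 30.0
time: 18.78
tool_pos: [0.4519, 0.1918, 0.0675]
ee_rot: [-3.141, -0.002, 0.053]
wrist_force: [7.2, 0.6, -4.7]
width: 0.0236
finger_force: 30.0
time: 18.87
tool_pos: [0.4516, 0.1918, 0.0675]
ee_rot: [-3.141, -0.002, 0.053]
wrist_force: [7.7, 0.4, -4.4]
width: 0.0236
finger_force: 30.0
```

Buffer contact came near tool x = 0.4527. Now I press in finely, watching the force.

The manual's scale: shifts go in units of 100 mm and turns go in units of 0.1 rad. Converting my numbers, -0.0005 m is -0.005.

```bash
python3 -m creep '[[0.01,-0.005,0,0,0],[0.01,-0.005,0,0,0]]'; python3 -m creep '[[0.01,-0.005,0,0,0],[0.01,-0.005,0,0,0]]'; python3 -m creep '[[0.01,-0.005,0,0,0],[0.01,0,0,0,0]]'
```

```text
time: 19.03
tool_pos: [0.451, 0.1918, 0.0676]
ee_rot: [-3.141, -0.004, 0.053]
wrist_force: [9.3, 1.6, -4.7]
width: 0.0238
finger_force: 30.0
time: 19.2
tool_pos: [0.4506, 0.1918, 0.0678]
ee_rot: [-3.141, -0.005, 0.053]
wrist_force: [9.8, 0.8, -4.9]
width: 0.0241
finger_force: 30.0
time: 19.37
tool_pos: [0.4504, 0.1918, 0.068]
ee_rot: [-3.141, -0.006, 0.053]
wrist_force: [10.0, 1.6, -5.1]
width: 0.024
finger_force: 30.0
```

Converted, -0.0005 m is -0.005.

```bash
python3 -m creep '[[0.01,-0.005,0,0,0],[0.01,-0.005,0,0,0]]'; python3 -m creep '[[0.01,-0.005,0,0,0],[0.01,-0.005,0,0,0]]'; python3 -m creep '[[0.01,-0.005,0,0,0],[0.01,0,0,0,0]]'; python3 -m creep '[[0.01,-0.005,0,0,0],[0.01,0,0,0,0]]'
```

```text
time: 19.53
tool_pos: [0.45, 0.1918, 0.0681]
ee_rot: [-3.141, -0.007, 0.053]
wrist_force: [11.6, 0.5, -5.6]
width: 0.0239
finger_force: 30.0
time: 19.7
tool_pos: [0.4495, 0.1917, 0.0683]
ee_rot: [-3.141, -0.008, 0.053]
wrist_force: [12.8, 1.3, -5.1]
width: 0.0241
finger_force: 30.0
time: 19.87
tool_pos: [0.4493, 0.1918, 0.0685]
ee_rot: [-3.141, -0.009, 0.053]
wrist_force: [12.7, 2.2, -5.4]
width: 0.0243
finger_force: 30.0
time: 20.03
tool_pos: [0.449, 0.1918, 0.0686]
ee_rot: [-3.141, -0.009, 0.053]
wrist_force: [13.3, 2.4, -5.9]
width: 0.0235
finger_force: 30.0
```

Converted, -0.0005 m is -0.005.

```bash
python3 -m creep '[[0.01,-0.005,0,0,0],[0.01,0,0,0,0]]'; python3 -m creep '[[0.01,-0.005,0,0,0],[0.01,0,0,0,0]]'; python3 -m creep '[[0.01,-0.005,0,0,0],[0.01,0,0,0,0]]'; python3 -m creep '[[0.01,-0.005,0,0,0],[0.01,0,0,0,0]]'
```

```text
time: 20.2
tool_pos: [0.4488, 0.1917, 0.0687]
ee_rot: [-3.141, -0.01, 0.053]
wrist_force: [13.5, 0.9, -5.8]
width: 0.0237
finger_force: 30.0
time: 20.37
tool_pos: [0.4486, 0.1917, 0.0688]
ee_rot: [-3.141, -0.011, 0.053]
wrist_force: [13.2, 0.8, -5.8]
width: 0.0239
finger_force: 30.0
time: 20.53
tool_pos: [0.4486, 0.1917, 0.069]
ee_rot: [-3.141, -0.012, 0.053]
wrist_force: [13.9, 1.4, -5.2]
width: 0.0236
finger_force: 30.0
time: 20.7
tool_pos: [0.4483, 0.1917, 0.0691]
ee_rot: [-3.141, -0.012, 0.053]
wrist_force: [14.3, 1.9, -5.8]
width: 0.0238
finger_force: 30.0
```

Converted, -0.0005 m is -0.005.

```bash
python3 -m creep '[[0.01,-0.005,0,0,0],[0.01,-0.005,0,0,0],[0.01,0,0,0,0]]'; python3 -m creep '[[0.01,-0.005,0,0,0],[0.01,0,0,0,0]]'; python3 -m creep '[[0.01,-0.005,0,0,0],[0.01,0,0,0,0]]'
python3 - <<'E'
from bench import *;from h import *
o=get_obs();w=snapshot("side");np.save("pics/side5.npy",w,allow_pickle=True)
a=cv2.resize(w["color"][165:250,235:335],(700,595),interpolation=cv2.INTER_CUBIC)
cv2.imwrite("pics/s5.png",a)
E
```

```text
time: 20.95
tool_pos: [0.4479, 0.1917, 0.0693]
ee_rot: [-3.14, -0.014, 0.053]
wrist_force: [16.7, 1.6, -5.6]
width: 0.0236
finger_force: 30.0
time: 21.12
tool_pos: [0.4476, 0.1917, 0.0694]
ee_rot: [-3.141, -0.014, 0.053]
wrist_force: [16.7, 0.4, -5.9]
width: 0.0237
finger_force: 30.0
time: 21.28
tool_pos: [0.4474, 0.1917, 0.0696]
ee_rot: [-3.14, -0.015, 0.052]
wrist_force: [16.7, 1.0, -6.2]
width: 0.0239
finger_force: 30.0
```

Converted, -0.0005 m is -0.005.

```bash
python3 -m creep '[[0.01,-0.005,0,0,0],[0.01,0,0,0,0]]'; python3 -m creep '[[0.01,-0.005,0,0,0],[0.01,0,0,0,0]]';  python3 - <<'E'
from bench import *;from h import *
f=[]
for i in range(4): f.append(get_obs()["wrist_force"]); w=snapshot("wrist")
print(np.mean(f,0),np.std(f,0))
def col(c):  # handle top edge in wrist image along the column band
    m=cv2.inRange(cv2.cvtColor(c,cv2.COLOR_BGR2HSV),(4,150,80),(18,255,255)); ys,xs=np.nonzero(m); return xs.min(),xs.max(),ys.min(),ys.max()
a=load("pics/wrist2.npy")["color"];b=w["color"];np.save("pics/wrist5.npy",w,allow_pickle=True)
print(col(a),col(b))
for r in range(160,190,2): print(r,a[r,312:332].mean(0).round(),b[r,312:332].mean(0).round())
E
```

```text
time: 21.5
tool_pos: [0.4472, 0.1917, 0.0697]
ee_rot: [-3.14, -0.016, 0.052]
wrist_force: [17.8, 0.9, -6.8]
width: 0.0237
finger_force: 30.0
time: 21.67
tool_pos: [0.4469, 0.1917, 0.0697]
ee_rot: [-3.14, -0.016, 0.053]
wrist_force: [18.0, 1.5, -6.5]
width: 0.0238
finger_force: 30.0
[17.75256106  1.27439466 -6.13873442] [0.32742004 0.21620895 0.4646418 ]
(np.int64(300), np.int64(344), np.int64(177), np.int64(325)) (np.int64(300), np.int64(345), np.int64(176), np.int64(324))
160 [204. 204. 203.] [201. 201. 200.]
162 [202. 203. 201.] [201. 201. 200.]
164 [203. 203. 202.] [186. 184. 181.]
166 [206. 205. 204.] [155. 148. 146.]
168 [123. 117. 115.] [164. 157. 154.]
170 [165. 158. 156.] [163. 156. 154.]
172 [162. 154. 152.] [163. 156. 153.]
174 [161. 154. 152.] [163. 156. 154.]
176 [158. 152. 149.] [162. 155. 153.]
178 [158. 152. 150.] [156. 149. 147.]
180 [149. 143. 141.] [153. 146. 146.]
182 [148. 141. 139.] [117. 160. 226.]
184 [139. 142. 155.] [112. 190. 255.]
186 [106. 177. 252.] [117. 194. 255.]
188 [109. 185. 255.] [122. 198. 255.]
```

At 17.75 N and measured friction of about 3.5 N, the buffer is pressed about 3.7 mm. That is past the 3.2 mm needed and short of bottoming. Easing off slowly onto the flaps.

```bash
python3 -m creep '[[0.01,0.005,0,0,0],[0.01,0.005,0,0,0],[0.01,0.005,0,0,0],[0.01,0.005,0,0,0],[0.01,0,0,0,0]]'; python3 -m creep '[[0.01,0.005,0,0,0],[0.01,0.005,0,0,0],[0.01,0.005,0,0,0],[0.01,0.005,0,0,0],[0.01,0,0,0,0]]';python3 -m creep '[[0.01,0.005,0,0,0],[0.01,0.005,0,0,0],[0.01,0.005,0,0,0],[0.01,0.005,0,0,0],[0.01,0,0,0,0]]'
```

```text
time: 22.28
tool_pos: [0.4476, 0.1918, 0.0698]
ee_rot: [-3.14, -0.013, 0.053]
wrist_force: [12.9, 1.2, -3.5]
width: 0.024
finger_force: 30.0
time: 22.7
tool_pos: [0.4484, 0.1918, 0.0698]
ee_rot: [-3.141, -0.011, 0.053]
wrist_force: [10.3, 0.5, -0.9]
width: 0.0241
finger_force: 30.0
time: 23.12
tool_pos: [0.4491, 0.1919, 0.0696]
ee_rot: [-3.141, -0.008, 0.053]
wrist_force: [6.2, 0.4, -0.0]
width: 0.0235
finger_force: 30.0
```

Converted, 0.0005 m is 0.005.

```bash
python3 -m creep '[[0.01,0.005,0,0,0],[0.01,0.005,0,0,0],[0.01,0.005,0,0,0],[0.01,0.005,0,0,0],[0.01,0,0,0,0]]'; python3 -m creep '[[0.01,0.005,0,0,0],[0.01,0.005,0,0,0],[0.01,0.005,0,0,0],[0.01,0.005,0,0,0],[0.01,0,0,0,0]]';python3 -m creep '[[0.01,0.01,0,0,0],[0.01,0.01,0,0,0],[0.01,0.01,0,0,0],[0.01,0.01,0,0,0],[0.01,0,0,0,0]]'
```

```text
time: 23.53
tool_pos: [0.4491, 0.1918, 0.0682]
ee_rot: [-3.141, -0.003, 0.053]
wrist_force: [5.4, 0.1, -0.1]
width: 0.0235
finger_force: 30.0
time: 23.95
tool_pos: [0.4496, 0.1916, 0.0671]
ee_rot: [3.141, 0.001, 0.053]
wrist_force: [3.4, -0.1, -0.1]
width: 0.0237
finger_force: 30.0
time: 24.37
tool_pos: [0.4528, 0.1915, 0.0664]
ee_rot: [3.141, 0.003, 0.053]
wrist_force: [0.5, 0.0, -2.2]
width: 0.0236
finger_force: 30.0
```

Converted, -0.006 m is -0.06, -0.004 m is -0.04.

```bash
python3 -m creep '[[0.01,0.02,0,0,0],[0.01,0.02,0,0,0],[0.01,0.02,0,0,0],[0.01,0,0,0,0],[0.01,0,0,-0.04,0],[0.01,0,0,-0.06,0],[0.01,0,0,0,0]]'; python3 -m creep '[[0.01,0,0,-0.1,0],[0.01,0,0,-0.15,0],[0.01,0,0,-0.15,0],[0.01,0,0,-0.15,0],[0.01,0,0,-0.1,0],[0.01,0,0,0,0],[0.01,-0.2,0,0,0],[0.01,-0.3,0,0,0],[0.01,-0.3,0,0,0],[0.01,-0.2,0,0,0],[0.01,0,0,0,0],[0.01,0,0,0,0]]'
```

```text
time: 24.95
tool_pos: [0.461, 0.1925, 0.0792]
ee_rot: [-3.141, -0.003, 0.053]
wrist_force: [1.0, 0.4, -2.1]
width: 0.0239
finger_force: 30.0
time: 25.95
tool_pos: [0.3595, 0.1868, 0.1421]
ee_rot: [3.141, -0.001, 0.054]
wrist_force: [0.5, 0.0, -3.1]
width: 0.0236
finger_force: 30.0
```

The hook is out. Viewed pictures are used up, so I'll check the latch numerically by tracking tote corners in the side view from the known pre-buffer pose.

Run:
```python
from bench import *;from h import *
a=load("pics/side4.npy");b=snapshot("side");np.save("pics/side6.npy",b,allow_pickle=True);t=snapshot("top");np.save("pics/top6.npy",t,allow_pickle=True)
p5=load("pics/side5.npy")
sh=np.load("shelf.npy");R=np.array([[np.cos(sh[2]),-np.sin(sh[2])],[np.sin(sh[2]),np.cos(sh[2])]])
inv=lambda P:R.T@(P[:2]-sh[:2])
ga,gb,g5=[cv2.cvtColor(x["color"],cv2.COLOR_BGR2GRAY) for x in(a,b,p5)]
hsv=cv2.cvtColor(a["color"],cv2.COLOR_BGR2HSV)
blue=cv2.dilate(cv2.inRange(hsv,(105,120,40),(128,255,255)),np.ones((3,3)));blue[:, :240]=0;blue[:,310:]=0;blue[:165]=0;blue[252:]=0
c=cv2.goodFeaturesToTrack(ga,25,.03,4,mask=blue)
cv2.cornerSubPix(ga,c,(2,2),(-1,-1),(3,40,.01))
for nm,g,im in(("pressed",g5,p5),("now",gb,b)):
    guess=np.float32([proj(im,np.r_[sh[:2]+R@(inv(plane(a,q[0],.07))-[.0188,0]),.07]) for q in c])[:,None]
    n,st,e=cv2.calcOpticalFlowPyrLK(ga,g,c,guess.copy(),winSize=(9,9),maxLevel=0,flags=cv2.OPTFLOW_USE_INITIAL_FLOW)
    r,_,_=cv2.calcOpticalFlowPyrLK(g,ga,n,c.copy(),winSize=(9,9),maxLevel=0,flags=cv2.OPTFLOW_USE_INITIAL_FLOW)
    L=[]
    for q,m,s,rr,ee in zip(c[:,0],n[:,0],st[:,0],r[:,0],e[:,0]):
        if s and np.hypot(*(q-rr))<.3 and ee<25:
            d=inv(plane(im,m,.07))-inv(plane(a,q,.07)); L.append(d); print(nm,q.round(1),(d*1e3).round(1),ee.round(1))
    L=np.array(L); print(nm,"median",np.median(L,0))
```

```text
pressed [304. 212.] [-30.6  -1. ] 22.2
pressed [263.4 206.6] [-23.3   0.7] 5.4
pressed [295.3 203.5] [-23.3  -0.8] 11.6
pressed [260.8 217.6] [-22.1  -0.2] 4.3
pressed [269.3 217.6] [-22.5   0. ] 5.1
pressed [294. 214.] [-20.7  -0.3] 19.4
pressed [278.5 212.7] [-22.2  -0.3] 12.9
pressed [273.6 204.5] [-22.5  -0.2] 4.4
pressed [304. 207.] [-27.9  -4.3] 16.6
pressed [272.3 198.2] [-22.9  -0.4] 3.3
pressed [262.9 199.3] [-22.8  -1. ] 4.8
pressed [250.8 238.4] [-0.   0.1] 1.8
pressed [299. 211.] [-23.5  -0.5] 18.1
pressed [286.5 219.5] [-17.7  -4.2] 15.7
pressed median [-0.02263774 -0.00033233]
now [263.4 206.6] [-20.3   0.7] 6.0
now [260.8 217.6] [-19.5   0. ] 6.1
now [269.3 217.6] [-19.9  -0.5] 6.2
now [273.6 204.5] [-20.1   0.1] 3.1
now [272.3 198.2] [-20.2  -0.2] 3.0
now [262.9 199.3] [-20.5  -0.3] 4.3
now [250.8 238.4] [-0.  0.] 0.9
now median [-2.01472473e-02  1.25069062e-05]
```

Run:
```python
from h import *
a=load("pics/side4.npy");sh=np.load("shelf.npy");R=np.array([[np.cos(sh[2]),-np.sin(sh[2])],[np.sin(sh[2]),np.cos(sh[2])]])
F=lambda x:cv2.GaussianBlur(x["color"],(0,0),.8).astype(np.float32)
A=F(a)
# patches: centre in side4, plane height, half sizes: label lower-left, left flange corner, flange mid, red cap, right flange end
for nm,u,v,z,h,w in(("label",284,228,.045,6,6),("Lcorner",265,231,.077,5,7),("Lrear",250,226,.077,4,5),("cap grey",268.5,202,.095,5,6),("cap blue",266.5,213,.09,5,6),("cap red",289,199,.095,5,6)):
    q=R.T@(plane(a,(u,v),z)[:2]-sh[:2]);P=cv2.getRectSubPix(A,(2*w+1,2*h+1),(u,v));out=[]
    for n in("side5","side6"):
        b=load(f"pics/{n}.npy");B=F(b);xs=np.arange(.015,.027,.0002)
        e=[np.abs(cv2.getRectSubPix(B,(2*w+1,2*h+1),tuple(map(float,proj(b,np.r_[sh[:2]+R@(q-[x,0]),z]))))-P).mean() for x in xs]
        i=int(np.argmin(e));out.append((round(xs[i]*1e3,1),round(float(min(e)),1)))
    print(nm,out)
```

```text
label [(np.float64(15.6), 34.5), (np.float64(15.0), 35.8)]
Lcorner [(np.float64(21.2), 12.7), (np.float64(17.2), 12.2)]
Lrear [(np.float64(15.0), 15.2), (np.float64(15.0), 15.8)]
cap grey [(np.float64(21.8), 3.4), (np.float64(19.4), 2.4)]
cap blue [(np.float64(22.2), 4.7), (np.float64(19.4), 5.4)]
cap red [(np.float64(21.8), 7.9), (np.float64(18.8), 8.8)]
```

Vision puts the tote's present buffer press at about 1–2 mm. Latched should be 1.8 and unlatched about 0.2, so this is too close to call. I'll test it by hooking in again and pulling gently. If it is latched, the force climbs stiffly past about 9 N before the tote moves. If not, it yields at about 6 N.

```bash
python3 -m creep '[[0.01,0.2,0,0,0],[0.01,0.3,0,0,0],[0.01,0.3,0,0,0],[0.01,0.2,0,0,0],[0.01,0,0,0,0],[0.01,0,0,0.1,0],[0.01,0,0,0.15,0],[0.01,0,0,0.15,0],[0.01,0,0,0.1,0],[0.01,0,0,0.08,0],[0.01,0,0,0,0]]'; python3 -m creep '[[0.01,0,0,0.08,0],[0.01,0,0,0.06,0],[0.01,0,0,0,0],[0.01,-0.02,0,0,0],[0.01,-0.02,0,0,0],[0.01,-0.01,0,0,0],[0.01,-0.01,0,0,0],[0.01,-0.01,0,0,0],[0.01,0,0,0,0]]'; python3 -m creep '[[0.01,-0.01,0,0,0],[0.01,0,0,0,0]]';python3 -m creep '[[0.01,-0.01,0,0,0],[0.01,0,0,0,0]]'
```

```text
time: 26.97
tool_pos: [0.4581, 0.1917, 0.0819]
ee_rot: [3.14, 0.005, 0.053]
wrist_force: [-0.6, -1.0, -2.5]
width: 0.0235
finger_force: 30.0
time: 27.72
tool_pos: [0.453, 0.1918, 0.0707]
ee_rot: [-3.142, -0.0, 0.053]
wrist_force: [-0.0, -0.7, -2.0]
width: 0.0237
finger_force: 30.0
time: 27.88
tool_pos: [0.452, 0.1917, 0.0705]
ee_rot: [3.142, -0.0, 0.053]
wrist_force: [0.5, -0.3, -1.6]
width: 0.0237
finger_force: 30.0
time: 28.05
tool_pos: [0.4509, 0.1917, 0.0704]
ee_rot: [3.142, 0.0, 0.053]
wrist_force: [-0.9, 0.3, -1.6]
width: 0.0236
finger_force: 30.0
```

Converted, -0.0005 m is -0.005.

```bash
python3 -m creep '[[0.01,-0.005,0,0,0],[0.01,0,0,0,0]]'; python3 -m creep '[[0.01,-0.005,0,0,0],[0.01,0,0,0,0]]'; python3 -m creep '[[0.01,-0.005,0,0,0],[0.01,0,0,0,0]]';python3 -m creep '[[0.01,-0.005,0,0,0],[0.01,0,0,0,0]]';python3 -m creep '[[0.01,-0.005,0,0,0],[0.01,0,0,0,0]]'
```

```text
time: 28.22
tool_pos: [0.4505, 0.1916, 0.0704]
ee_rot: [3.141, 0.0, 0.053]
wrist_force: [0.2, 0.8, -2.7]
width: 0.0239
finger_force: 30.0
time: 28.38
tool_pos: [0.4501, 0.1916, 0.0705]
ee_rot: [3.142, -0.0, 0.053]
wrist_force: [0.2, 0.0, -2.1]
width: 0.0239
finger_force: 30.0
time: 28.55
tool_pos: [0.45, 0.1916, 0.0705]
ee_rot: [3.142, -0.001, 0.053]
wrist_force: [1.8, 0.2, -3.0]
width: 0.0243
finger_force: 30.0
time: 28.72
tool_pos: [0.4499, 0.1916, 0.0706]
ee_rot: [-3.142, -0.002, 0.053]
wrist_force: [3.7, -0.0, -4.9]
width: 0.024
finger_force: 30.0
time: 28.88
tool_pos: [0.4499, 0.1916, 0.0706]
ee_rot: [-3.142, -0.003, 0.053]
wrist_force: [6.3, 1.0, -5.3]
width: 0.024
finger_force: 30.0
```

Converted, -0.0005 m is -0.005.

```bash
python3 -m creep '[[0.01,-0.005,0,0,0],[0.01,0,0,0,0]]'; python3 -m creep '[[0.01,-0.005,0,0,0],[0.01,0,0,0,0]]'; python3 -m creep '[[0.01,-0.005,0,0,0],[0.01,0,0,0,0]]'
```

```text
time: 29.05
tool_pos: [0.4498, 0.1916, 0.0708]
ee_rot: [-3.141, -0.004, 0.053]
wrist_force: [6.6, 0.6, -4.7]
width: 0.024
finger_force: 30.0
time: 29.22
tool_pos: [0.4498, 0.1916, 0.071]
ee_rot: [-3.141, -0.005, 0.053]
wrist_force: [7.3, 0.6, -5.3]
width: 0.0238
finger_force: 30.0
time: 29.38
tool_pos: [0.4497, 0.1916, 0.0711]
ee_rot: [-3.141, -0.006, 0.053]
wrist_force: [8.3, -0.1, -4.7]
width: 0.0238
finger_force: 30.0
```

At 8.3 N the tool has moved only 0.3 mm, and contact is about 2.7 mm further forward than first buffer contact. The tote is held by the flaps. Backing off, lifting out and going to the set-down spot.

```bash
python3 -m creep '[[0.01,0.01,0,0,0],[0.01,0.01,0,0,0],[0.01,0.01,0,0,0],[0.01,0.01,0,0,0],[0.01,0.01,0,0,0],[0.01,0.01,0,0,0],[0.01,0.02,0,0,0],[0.01,0.02,0,0,0],[0.01,0.02,0,0,0],[0.01,0,0,0,0],[0.01,0,0,-0.04,0],[0.01,0,0,-0.06,0],[0.01,0,0,0,0]]'; python3 -m creep '[[0.01,0,0,-0.1,0],[0.01,0,0,-0.15,0],[0.01,0,0,-0.15,0],[0.01,0,0,-0.15,0],[0.01,0,0,-0.1,0],[0.01,0,0,0,0],[0.01,-0.2,0,0,0],[0.01,-0.3,0,0,0],[0.01,-0.3,0,0,0],[0.01,-0.2,0,0,0],[0.01,0,0,0,0],[0.01,0,0,0,0]]'; python3 -m creep '[[0.01,0,0,0.15,0],[0.01,0,0,0.3,0],[0.01,0,0,0.3,0],[0.01,0,0,0.2,0],[0.01,0,0,0.1,0],[0.01,0,0,0,0],[0.01,0,0,0,0]]'
python3 - <<'E'
from bench import *;from h import *
o=get_obs();print(o['tool_pos'])
w=snapshot("side");np.save("pics/side7.npy",w,allow_pickle=True)
a=load("pics/side6.npy");p,_=cv2.phaseCorrelate(*[np.float32(cv2.cvtColor(x["color"],cv2.COLOR_BGR2GRAY)[185:240,240:285]) for x in(a,w)]);print("tote shift since",p)
E
```

```text
time: 30.47
tool_pos: [0.46, 0.1924, 0.0821]
ee_rot: [-3.141, -0.003, 0.053]
wrist_force: [0.1, 0.5, -2.1]
width: 0.0235
finger_force: 30.0
time: 31.47
tool_pos: [0.3585, 0.1868, 0.1452]
ee_rot: [3.142, -0.001, 0.054]
wrist_force: [1.3, -0.6, -3.0]
width: 0.0241
finger_force: 30.0
time: 32.05
tool_pos: [0.3599, 0.1868, 0.0406]
ee_rot: [3.141, 0.0, 0.053]
wrist_force: [0.4, 0.7, -1.9]
width: 0.0241
finger_force: 30.0
[0.35985836 0.18680972 0.04059643]
tote shift since (0.5417674222389586, -0.01881558472096856)
```

```bash
python3 - <<'E'
from h import *
a,b=[load(f"pics/side{k}.npy") for k in(6,7)]
ga,gb=[cv2.cvtColor(x["color"],cv2.COLOR_BGR2GRAY) for x in(a,b)]
c=np.float32([[272.9,206],[271,217],[294,203],[280,208],[291,226]])[:,None]
c=cv2.goodFeaturesToTrack(ga[185:245,240:315],25,.05,4)+np.float32([240,185])
n,st,e=cv2.calcOpticalFlowPyrLK(ga,gb,c,None,winSize=(9,9),maxLevel=1)
for q,m,s,k in zip(c[:,0],n[:,0],st[:,0],e[:,0]): print(q,(m-q).round(2),k.round(1))
E
python3 -m creep '[[0.01,0,0,0.1,0],[0.01,0,0,0.08,0],[0.01,0,0,0.05,0],[0.01,0,0,0.03,0],[0.01,0,0,0,0],[0.01,0,0,0,0]]'; python3 -m creep '[[0.01,0,0,0.02,0],[0.01,0,0,0,0]]'; python3 -m creep '[[0.01,0,0,0.01,0],[0.01,0,0,0,0]]'
```

```text
[287. 231.] [0.01 0.  ] 2.1
[270. 223.] [-0.  0.] 2.1
[312. 209.] [ 24.09 -45.22] 47.4
[269. 208.] [-0. -0.] 2.2
[305. 214.] [ 0.02 -0.01] 2.0
[274. 221.] [-0.02  0.01] 2.2
[291. 207.] [ 0.01 -0.  ] 2.0
[279. 207.] [-0.05  0.02] 2.0
[277. 201.] [-0.03 -0.01] 2.2
[285. 227.] [ 0.01 -0.02] 1.8
[270. 201.] [0.01 0.  ] 2.0
[305. 219.] [ 0.01 -0.  ] 1.9
[269. 233.] [0.   0.01] 2.0
[298. 205.] [ 0.02 -0.  ] 1.9
[312. 205.] [ 54.74 -68.63] 73.7
[309. 220.] [0.01 0.  ] 1.9
[251. 237.] [0.01 0.  ] 1.9
[294. 230.] [-0.01  0.02] 1.6
[304. 196.] [-0.03  0.01] 2.0
[281. 239.] [ 0.01 -0.  ] 2.3
[250. 220.] [-0.01 -0.  ] 2.4
[275. 209.] [-0.03 -0.  ] 2.1
[303. 243.] [-0.07  0.04] 2.4
time: 32.6
tool_pos: [0.359, 0.1867, 0.0143]
ee_rot: [3.141, 0.0, 0.053]
wrist_force: [0.3, -0.0, -2.0]
width: 0.0238
finger_force: 30.0
time: 32.77
tool_pos: [0.3593, 0.1868, 0.0125]
ee_rot: [3.142, -0.0, 0.053]
wrist_force: [-1.1, 0.1, -1.5]
width: 0.024
finger_force: 30.0
time: 32.93
tool_pos: [0.3592, 0.1868, 0.0115]
ee_rot: [3.142, -0.0, 0.053]
wrist_force: [0.3, -0.3, -2.8]
width: 0.0238
finger_force: 30.0
```

The tote has not shifted at all (under 0.05 px), so it is latched. Lowering gently.

Converted, 0.001 m is 0.01.

```bash
python3 -m creep '[[0.01,0,0,0.01,0],[0.01,0,0,0,0]]'; python3 -m creep '[[0.01,0,0,0.01,0],[0.01,0,0,0,0]]'; python3 -m creep '[[0.01,0,0,0.01,0],[0.01,0,0,0,0]]'; python3 -m creep '[[0.01,0,0,0.01,0],[0.01,0,0,0,0]]'
```

```text
time: 33.1
tool_pos: [0.3592, 0.1868, 0.0104]
ee_rot: [3.142, -0.0, 0.053]
wrist_force: [-0.2, 0.3, -2.5]
width: 0.0237
finger_force: 30.0
time: 33.27
tool_pos: [0.3594, 0.1869, 0.0097]
ee_rot: [-3.142, -0.001, 0.053]
wrist_force: [-1.0, 0.2, 0.5]
width: 0.0236
finger_force: 30.0
time: 33.43
tool_pos: [0.3596, 0.187, 0.0088]
ee_rot: [-3.141, -0.001, 0.053]
wrist_force: [-1.2, -0.1, 0.2]
width: 0.0236
finger_force: 30.0
time: 33.6
tool_pos: [0.3595, 0.1869, 0.0076]
ee_rot: [-3.141, -0.001, 0.053]
wrist_force: [-1.0, 0.5, 0.7]
width: 0.0242
finger_force: 30.0
```

Converted, 0.0007 m is 0.007.

```bash
python3 -m creep '[[0.01,0,0,0.007,0],[0.01,0,0,0,0]]'; python3 -m creep '[[0.01,0,0,0.007,0],[0.01,0,0,0,0]]'; python3 -m creep '[[0.01,0,0,0.005,0],[0.01,0,0,0,0]]'
```

```text
time: 33.77
tool_pos: [0.3593, 0.1869, 0.0068]
ee_rot: [-3.142, -0.0, 0.053]
wrist_force: [-1.5, -1.6, 1.4]
width: 0.024
finger_force: 30.0
time: 33.93
tool_pos: [0.3593, 0.1869, 0.0067]
ee_rot: [-3.142, -0.0, 0.053]
wrist_force: [-3.6, -0.0, 4.5]
width: 0.0239
finger_force: 30.0
time: 34.1
tool_pos: [0.3593, 0.1869, 0.0067]
ee_rot: [3.142, -0.0, 0.053]
wrist_force: [-3.6, -0.4, 8.4]
width: 0.0239
finger_force: 30.0
```

It is flat on the worktop. Ease the load, open, rise and back away.

```bash
python3 -m creep '[[0.01,0,0,-0.01,0],[0.01,0,0,0,0],[0.03,0,0,0,0],[0.04,0,0,0,0],[0.06,0,0,0,0],[0.06,0,0,0,0],[0.06,0,0,0,0],[0.06,0,0,0,0],[0.06,0,0,0,0]]'; python3 -m creep '[[0.06,0,0,-0.05,0],[0.06,0,0,-0.1,0],[0.06,0,0,-0.2,0],[0.06,0,0,-0.3,0],[0.06,0,0,-0.3,0],[0.06,0,0,-0.3,0],[0.06,0,0,-0.3,0],[0.06,0,0,-0.2,0],[0.06,0,0,0,0],[0.06,0,0,0,0]]'
python3 - <<'E'
from bench import *;from h import *
o=get_obs();print(o['time'],o['wrist_force'],o['tool_pos'])
w=snapshot("wrist");b=snapshot("side");np.save("pics/side8.npy",b,allow_pickle=True)
def box(s,lo,hi,mn=60):
    m=cv2.inRange(cv2.cvtColor(s["color"],cv2.COLOR_BGR2HSV),lo,hi);k,l,st,c=cv2.connectedComponentsWithStats(m);return [(st[i].tolist(),c[i].round(1).tolist()) for i in range(1,k) if st[i,4]>mn]
print(box(w,(4,150,80),(18,255,255)),proj(w,[.3593,.1869,.038]),proj(w,[.524,.1957,.028]))
print(box(b,(4,150,80),(18,255,255)),proj(b,[.3593,.1869,.02]))
a=load("pics/side7.npy");ga,gb=[cv2.cvtColor(x["color"],cv2.COLOR_BGR2GRAY) for x in(a,b)]
c=cv2.goodFeaturesToTrack(ga[130:245,160:305],40,.05,4)+np.float32([160,130])
n,st,e=cv2.calcOpticalFlowPyrLK(ga,gb,c,None,winSize=(9,9),maxLevel=1);d=np.linalg.norm(n-c,axis=2).ravel();print("max shift shelf region",np.sort(d)[-5:])
z=load("pics/side0.npy");gz=cv2.cvtColor(z["color"],cv2.COLOR_BGR2GRAY)
for nm,(x0,x1,y0,y1) in{"yellow":(207,235,200,260),"pink":(245,268,112,165),"timer":(362,398,205,232)}.items():
    print(nm,"diff",np.abs(gz[y0:y1,x0:x1].astype(int)-gb[y0:y1,x0:x1]).mean().round(2))
E
```

```text
time: 34.85
tool_pos: [0.3592, 0.1868, 0.0065]
ee_rot: [3.141, 0.0, 0.053]
wrist_force: [0.2, -0.2, -0.6]
width: 0.0598
finger_force: 0.0
time: 35.68
tool_pos: [0.36, 0.1871, 0.1834]
ee_rot: [-3.141, -0.004, 0.053]
wrist_force: [0.5, 0.0, -0.7]
width: 0.06
finger_force: 0.0
35.6833 [ 0.47278091  0.01378258 -0.73143996] [0.35998093 0.18711638 0.18344263]
[([312, 154, 22, 74, 1438], [323.0, 192.6])] [322.83778701 194.05012279] [323.0239345   35.26087803]
[([182, 146, 19, 17, 81], [192.0, 156.8]), ([546, 150, 21, 11, 129], [555.5, 154.7]), ([176, 174, 29, 12, 128], [188.0, 181.6]), ([365, 260, 38, 32, 676], [383.2, 275.2])] [383.67627376 275.7164016 ]
max shift shelf region [0.03008744 0.03472026 0.04042662 0.04115959 0.05465911]
yellow diff 9.61
pink diff 8.18
timer diff 16.84
```

Run:
```python
from h import *
z,b=[load(f"pics/side{k}.npy")["color"] for k in(0,8)]
for nm,(x0,x1,y0,y1) in{"yellow":(207,235,200,260),"pink":(245,268,112,165),"timer":(364,396,207,230)}.items():
    for t in range(1):
        r=cv2.matchTemplate(b[y0-15:y1+15,x0-15:x1+15],z[y0:y1,x0:x1],cv2.TM_CCOEFF_NORMED);_,v,_,l=cv2.minMaxLoc(r);print(nm,"best",round(v,3),"shift",l[0]-15,l[1]-15, z[y0:y1,x0:x1].mean().round(),b[y0:y1,x0:x1].mean().round())
```

```text
yellow best 0.999 shift 0 0 123.0 132.0
pink best 0.998 shift 0 0 102.0 110.0
timer best 0.911 shift 0 0 129.0 124.0
```

Nothing else has moved; the differences are only lighting. Handing in.

```bash
python3 -c "
from bench import *
print(close_job())"
```

```text
the job is handed in; nothing more can be done
None
```

I handed the job in at about 36 s. The tote is drawn onto the buffer and held by the back-stops, at a peak hook pull of about 18 N (estimated press 4–4.5 of 5.5 mm), the hook lies prongs-down in front of the shelf, and the bottles and timer have not moved. I could not see the flaps, and judge the latch from a second gentle 8 N pull that left the tote where it was.

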